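# Try the bench pliers and sort free from seized

### The arm

A 7-joint arm with a two-finger parallel gripper is mounted at the origin on the work surface. World frame = base frame: x ahead of the robot, y to its left, z up, the work surface at z = 0. Lengths are in m, angles in rad, forces in N, time in s.
With the tool pointing down it reaches from about 0.425 to 0.925 m from the base axis. Payload 6.8 kg.
Tool frame: the origin (TCP) lies at the very end of the fingers, on their centre line; the grasp point (between the pads) lies 19 mm behind it; z points along the fingers, y is the line along which they close (so a half turn about z gives the same grasp; the last joint's range is limited). The gripper opens to 85 mm and grips with 20 to 120 N. Pads are 22 mm wide; open, the fingers measure 114 mm over their backs; the gripper's body (76 mm by 85 mm) begins 54 mm behind the grasp point. The pads swing forward as they close: fully open they stand 13 mm farther back than shut.
Start: joints at [-1.267, 0.477, 0.022, 1.555, -0.011, 1.109, -0.083], TCP at [0.27, 0.619, 0.231] pointing down, gripper open.
Joint ranges: [-2.96, 2.96], [-0.34, 2.1], [-1.41, 1.46], [0.24, 2.44], [-1.37, 4.51], [0.17, 1.92], [-2.96, 2.96]. Speed limits (rad/s): [2.39, 2.39, 3.14, 3.14, 3.14, 3.14, 3.14].

### API

Orientations are given as a unit quaternion [w, x, y, z].
In Python, from station import bot gives the robot as it stands. The module is installed in compiled form; this text tells all that it offers.
- The arm moves only by the shell command python3 -m jog 'ROWS' [OPENING] [FORCE]. ROWS is JSON, a list of rows, each a list of 4 numbers: the shift along the tool's x, y, z in cm, then the turn about the tool's z in rad. In form: [[x, y, z, spin], ...]. A call has 1 to 20 rows; each row is the pose to reach, as a shift and turn from the pose commanded when the call began, along the tool's axes at that moment; what a row does not reach only later rows make up. A row lasts 1/12 s, in which the tool goes at most 41.7 mm and 7.16 degrees, less where a joint would pass 70% of its speed; a pose out of reach is approached as far as the arm can. A call with a gripper value outside its range is refused whole. OPENING is the closure, from -1 (fully open) to 1 (shut), set as the call begins (- or left out, the last holds). The fingers move at their own pace and stop on an object; FORCE is the grip in N (left out, the last holds). Time passes only in rows, so rows that repeat a pose let the fingers close. It gives the time, the measured TCP pose, the force, the opening and the grip force at its end, in the units of the state.
- bot.get_obs(): the state, without advancing time (a new reading comes with each control period).
- bot.read_camera(name): name is "side" or "top"; returns a dict with "pixels" (384x512x3 uint8, red, green, blue), "depth" (384x512 float32, m along the optical axis (not along the pixel's ray), 0 where there is no reading), "fovy" (degrees; the focal length in pixels is half the picture's height over the tangent of half this angle, whatever the lens; pixels are square), "cx", "cy" (the principal point, pixels), "pose" (4x4, takes a point from camera to world coordinates). Camera axes: x right, y down, z forward; pixel columns grow to the right and rows downward; lengths in m; the calibration is good to about 2 mm. A picture is of the moment at which its call begins.
- bot.hand_in(): hands the job in; it is judged then, once.
The state is a dict: "t": time; "q": joint angles; "joint_vel": joint speeds; "joint_torque": joint torques, N m; "eef_pos": TCP position; "tool_rot": TCP orientation; "contact_force": force on the tool from outside, world axes, zero at the start; "torque": the same for the moment, N m; "gripper_width": opening from 0.0 (shut) to 1.0 (fully open); "grasp_force": force on a finger pad.
Only numpy, scipy, OpenCV 4.12 (cv2) and the standard library are available. Lean on these libraries where they do the work, as an engineer would, in place of code of your own. Each camera call takes 0.05 s, during which the arm holds its last target. There are 200 camera calls.

### The job

Sort the four pairs of round-nose pliers on the bench by squeezing their handles to feel whether the joint is free or seized. Lay each pair that works freely in the wooden tool till, closed and one to a lane, and each seized pair in the steel repair pan. Set them down without dropping them, every pair lying flat on the floor of its tray.

Things in the scene. Friction and masses are not known exactly. Their poses are not given: they have to be found in the camera images.
- pliers_a: Round-nose jeweller's pliers, bare steel jaws and joint, dark red dipped handles, lying flat, a little open; 137 mm long, 14 mm thick, 0.1 kg. Four pairs, alike to the eye: looks do not tell free from seized. Origin: underside, between the handles, 38 mm behind the rivet. +x: from the origin to the rivet; z up. Jaws end 77 mm ahead of the origin, handles 60 mm behind it.
- pliers_b: As pliers_a. The frame of each pair belongs to one half, with its jaw on the +y side and its handle on the -y side; the other half turns on the rivet. The tool's centre line goes through the rivet, turned from the body's x axis by half the hinge reading, clockwise from above.
- pliers_c: As pliers_a. Width over the outsides of the handles, 38 mm behind the rivet: 42 mm closed, 51 to 56 mm as they lie at the start; there the outsides run nearly parallel. 80 mm behind the rivet: 35 mm closed, 55 to 64 mm at the start. Each handle is a bar 10 mm wide and 14 mm thick with upright sides.
- pliers_d: As pliers_a. The centre of mass of each pair is about 42 mm behind the rivet. Gripped across the handles 38 mm behind the rivet, a pair can be tried and carried in one grasp.
- pliers_a_hinge (a joint): Opening angle of pliers_a, rad: 0 closed, more is further open, 0.26 to 0.36 at the start, stop at 0.6. No spring: it stays where it is left. A free joint closes fully under 2 to 3 N squeezed across the handles; a seized one does not give at all to the gripper.
- pliers_b_hinge (a joint): Opening angle of pliers_b, as for pliers_a.
- pliers_c_hinge (a joint): Opening angle of pliers_c, as for pliers_a.
- pliers_d_hinge (a joint): Opening angle of pliers_d, as for pliers_a.
- till: Tool till (stock): shallow hardwood tray, fixed, 177 mm along its x, 206 mm along y; one divider along x makes two lanes, each 94 mm wide and 165 mm long inside, its middle 50 mm from the origin along +y or -y. Walls 6 mm thick, outer 18 mm and divider 14 mm high; floor 6 mm above the bench. Brass knob on its -x end. Origin: centre of the underside; z up.
- pan: Repair pan: shallow undivided bare steel tray, fixed, 177 mm along its x, 222 mm along y (inside 169 by 214 mm), walls 4 mm thick with a round rim up to 17 mm; floor 6 mm above the bench. Origin: centre of the underside, on the bench; z up.
Mind the look-alikes: they are no part of the job. What is shaped like the pliers_c but green is not meant.

How it is judged:
At the end, for the whole second after the job is handed in: The pairs that work freely lie flat (within 0.07 rad) on the till's floor, one in each lane, closed to less than 0.10 rad; the seized pairs lie flat (within 0.07 rad) on the repair pan's floor, neither resting on the other or on a wall; all are released and at rest (((x of pliers_a in the frame of till between -0.075 and 0.075 m and z of pliers_a in the frame of till between 0.002 and 0.01 m and (y of pliers_a in the frame of till between 0.005 and 0.095 m or y of pliers_a in the frame of till between -0.095 and -0.005 m) and value of joint pliers_a_hinge below 0.1 rad) or (x of pliers_a in the frame of pan between -0.08 and 0.08 m and y of pliers_a in the frame of pan between -0.105 and 0.105 m and z of pliers_a in the frame of pan between 0.002 and 0.01 m)) and ((x of pliers_b in the frame of till between -0.075 and 0.075 m and z of pliers_b in the frame of till between 0.002 and 0.01 m and (y of pliers_b in the frame of till between 0.005 and 0.095 m or y of pliers_b in the frame of till between -0.095 and -0.005 m) and value of joint pliers_b_hinge below 0.1 rad) or (x of pliers_b in the frame of pan between -0.08 and 0.08 m and y of pliers_b in the frame of pan between -0.105 and 0.105 m and z of pliers_b in the frame of pan between 0.002 and 0.01 m)) and ((x of pliers_c in the frame of till between -0.075 and 0.075 m and z of pliers_c in the frame of till between 0.002 and 0.01 m and (y of pliers_c in the frame of till between 0.005 and 0.095 m or y of pliers_c in the frame of till between -0.095 and -0.005 m) and value of joint pliers_c_hinge below 0.1 rad) or (x of pliers_c in the frame of pan between -0.08 and 0.08 m and y of pliers_c in the frame of pan between -0.105 and 0.105 m and z of pliers_c in the frame of pan between 0.002 and 0.01 m)) and ((x of pliers_d in the frame of till between -0.075 and 0.075 m and z of pliers_d in the frame of till between 0.002 and 0.01 m and (y of pliers_d in the frame of till between 0.005 and 0.095 m or y of pliers_d in the frame of till between -0.095 and -0.005 m) and value of joint pliers_d_hinge below 0.1 rad) or (x of pliers_d in the frame of pan between -0.08 and 0.08 m and y of pliers_d in the frame of pan between -0.105 and 0.105 m and z of pliers_d in the frame of pan between 0.002 and 0.01 m)) and ((y of pliers_a in the frame of till between 0.005 and 0.095 m and x of pliers_a in the frame of till between -0.075 and 0.075 m) or (y of pliers_b in the frame of till between 0.005 and 0.095 m and x of pliers_b in the frame of till between -0.075 and 0.075 m) or (y of pliers_c in the frame of till between 0.005 and 0.095 m and x of pliers_c in the frame of till between -0.075 and 0.075 m) or (y of pliers_d in the frame of till between 0.005 and 0.095 m and x of pliers_d in the frame of till between -0.075 and 0.075 m)) and ((y of pliers_a in the frame of till between -0.095 and -0.005 m and x of pliers_a in the frame of till between -0.075 and 0.075 m) or (y of pliers_b in the frame of till between -0.095 and -0.005 m and x of pliers_b in the frame of till between -0.075 and 0.075 m) or (y of pliers_c in the frame of till between -0.095 and -0.005 m and x of pliers_c in the frame of till between -0.075 and 0.075 m) or (y of pliers_d in the frame of till between -0.095 and -0.005 m and x of pliers_d in the frame of till between -0.075 and 0.075 m)) and angle between each of pliers_a, pliers_b, pliers_c, pliers_d's own z axis and vertical below 0.07 rad and linear speed of each of pliers_a, pliers_b, pliers_c, pliers_d below 0.02 m/s and angular speed of each of pliers_a, pliers_b, pliers_c, pliers_d below 0.2 rad/s); the robot touches nothing.
It fails at once if pliers_a falls or flies free of the fingers (over 0.7 m/s, a drop of some 25 mm) (linear speed of pliers_a above 0.7 m/s and contact force between the fingers and pliers_a below 0.2 N).
It fails at once if pliers_b falls or flies free of the fingers (over 0.7 m/s, a drop of some 25 mm) (linear speed of pliers_b above 0.7 m/s and contact force between the fingers and pliers_b below 0.2 N).
It fails at once if pliers_c falls or flies free of the fingers (over 0.7 m/s, a drop of some 25 mm) (linear speed of pliers_c above 0.7 m/s and contact force between the fingers and pliers_c below 0.2 N).
It fails at once if pliers_d falls or flies free of the fingers (over 0.7 m/s, a drop of some 25 mm) (linear speed of pliers_d above 0.7 m/s and contact force between the fingers and pliers_d below 0.2 N).
It also fails if it takes over 99 s, if anything falls off the work surface, if the arm or the gripper's body presses on something with over 40 N, if the wrist force passes 120 N, or if a joint passes its speed limit or range.

## Working session

There is one attempt and no reset: what is moved stays moved. The work goes in short steps, Python scripts to look and compute and a shell command to move; the robot and the scene stay as the last step left them, time stands still between calls to the robot, and variables do not carry over. Pictures are saved under pics/ and viewed, at most 14 in all, crops included, and the job is handed in when it is done.

```bash
mkdir -p pics; python3 - <<'E'
from station import bot
import cv2,pickle
o=bot.get_obs();print({k:(o[k]) for k in ('t','eef_pos','tool_rot','gripper_width','contact_force')})
for n in('top','side'):
    c=bot.read_camera(n);pickle.dump(c,open(n+'.pkl','wb'));cv2.imwrite(f'pics/{n}0.png',c['pixels'][...,::-1]);print(n,c['fovy'],c['cx'],c['cy'],c['pose'])
E
```

```text
{'t': 0.0, 'eef_pos': array([0.26993559, 0.61801707, 0.23032995]), 'tool_rot': array([-1.19222697e-04,  2.04410985e-01,  9.78884722e-01, -9.14562626e-04]), 'gripper_width': 0.999389925383771, 'contact_force': array([-0.02667124,  0.35030644, -0.29342999])}
top 42.74325984853809 251.9906420387336 194.41664439528049 [[-0.0094282  -0.99397203  0.10922784  0.39744222]
 [-0.99983893  0.01103891  0.01415106 -0.06471655]
 [-0.01527151 -0.10907683 -0.99391601  1.34168026]
 [ 0.          0.          0.          1.        ]]
side 45.98897843337797 249.4090846110331 191.03061545282515 [[ 0.99956137 -0.02357187  0.01792832  0.51826022]
 [-0.02928771 -0.69701921  0.71645408 -0.9381268 ]
 [-0.00439177 -0.71666491 -0.69740385  0.91678882]
 [ 0.          0.          0.          1.        ]]
```

View pics/top0.png

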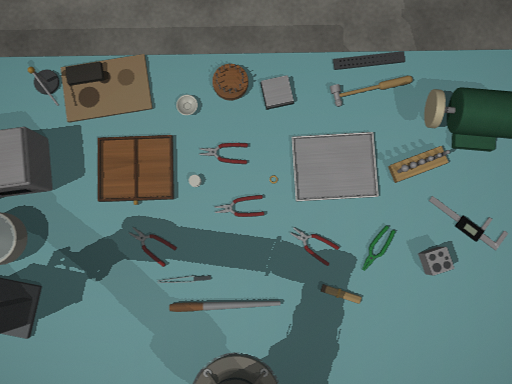

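View pics/side0.png

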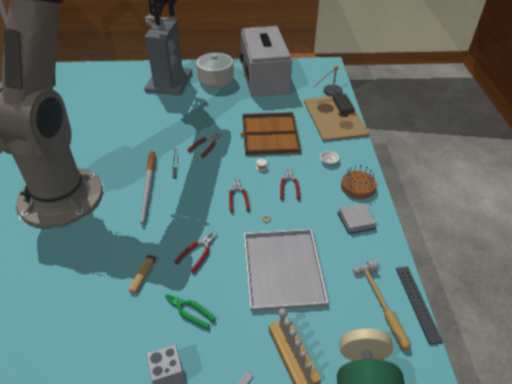

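```bash
cat > h.py <<'E'
import numpy as np,cv2
def ray(c,uv,z):
    uv=np.atleast_2d(uv).astype(float);f=192/np.tan(np.radians(c['fovy']/2));T=c['pose']
    d=np.c_[(uv[:,0]-c['cx'])/f,(uv[:,1]-c['cy'])/f,np.ones(len(uv))]@T[:3,:3].T
    return T[:3,3]+d*((z-T[2,3])/d[:,2])[:,None]
def redmask(c):
    h=cv2.cvtColor(c['pixels'],cv2.COLOR_RGB2HSV).astype(int)
    return (((h[...,0]<5)|(h[...,0]>172))&(h[...,1]>110)&(h[...,2]>35)).astype(np.uint8)
def handles(c,z=0.012):
    n,l,s,ce=cv2.connectedComponentsWithStats(redmask(c),connectivity=8);out=[]
    for i in range(1,n):
        if s[i,4]<25: continue
        v,u=np.nonzero(l==i);p=ray(c,np.c_[u,v],z)[:,:2];m=p.mean(0)
        w,V=np.linalg.eigh(np.cov((p-m).T));t=(p-m)@V[:,1]
        out.append(dict(px=ce[i].round(0),n=s[i,4],m=m,d=V[:,1],L=np.ptp(t),e=(p[t.argmin()],p[t.argmax()])))
    return out
E
python3 - <<'E'
import pickle,cv2,numpy as np
from h import *
np.set_printoptions(precision=4,suppress=True)
for n in('top','side'):
    c=pickle.load(open(n+'.pkl','rb'))
    for o in handles(c): print(n,o['px'],o['n'],o['m'],o['L'].round(3),np.degrees(np.arctan2(o['d'][1],o['d'][0])).round(1),*o['e'])
c=pickle.load(open('top.pkl','rb'))
# tray corners from eyeballed top pixels, rim height
print('till',ray(c,[[98,137],[173,136],[174,199],[99,203],[137,202]],.018))
print('pan',ray(c,[[292,134],[375,132],[379,199],[296,201]],.017))
p=c['pixels']
a=cv2.resize(p[120:280,90:400],None,fx=2.55,fy=2.55,interpolation=cv2.INTER_CUBIC)
cv2.imwrite('pics/crop1.png',a[...,::-1])
E
```

```text
top [233. 144.] 92 [0.6828 0.0042] 0.077 90.8 [ 0.6836 -0.0333] [0.679 0.044]
top [232. 160.] 87 [0.6383 0.0082] 0.078 83.0 [ 0.6333 -0.0302] [0.6454 0.0468]
top [247. 198.] 86 [ 0.5337 -0.0334] 0.078 98.2 [ 0.5417 -0.0703] [0.5261 0.0061]
top [249. 214.] 86 [ 0.4907 -0.0367] 0.076 90.5 [ 0.4925 -0.0752] [0.4906 0.0009]
top [162. 241.] 79 [0.4195 0.1978] 0.077 61.9 [0.4003 0.1635] [0.436  0.2317]
top [325. 241.] 94 [ 0.4156 -0.2415] 0.076 62.0 [ 0.3988 -0.2756] [ 0.4317 -0.2066]
top [153. 256.] 79 [0.3791 0.223 ] 0.079 49.8 [0.3551 0.1929] [0.4065 0.2531]
top [315. 255.] 80 [ 0.3779 -0.2145] 0.076 52.1 [ 0.3565 -0.2477] [ 0.4023 -0.1871]
side [196. 144.] 25 [0.3752 0.2138] 0.071 50.7 [0.3559 0.184 ] [0.4009 0.239 ]
side [282. 188.] 39 [0.6351 0.0012] 0.076 83.2 [ 0.6301 -0.0358] [0.6419 0.0388]
side [297. 188.] 43 [ 0.6788 -0.0005] 0.075 90.9 [ 0.6781 -0.0375] [0.6772 0.0376]
side [231. 200.] 43 [ 0.4879 -0.0434] 0.075 90.5 [ 0.4887 -0.0817] [ 0.4859 -0.0066]
side [246. 198.] 44 [ 0.53  -0.038] 0.074 99.2 [ 0.5357 -0.0756] [ 0.5204 -0.0037]
side [186. 251.] 72 [ 0.3762 -0.2192] 0.077 52.8 [ 0.3528 -0.2539] [ 0.3987 -0.1918]
side [200. 260.] 79 [ 0.4116 -0.2494] 0.076 62.5 [ 0.3965 -0.2823] [ 0.4278 -0.2124]
till [[0.7072 0.3782 0.018 ]
 [0.7074 0.1704 0.018 ]
 [0.5327 0.1663 0.018 ]
 [0.524  0.3708 0.018 ]
 [0.5256 0.2671 0.018 ]]
pan [[ 0.7089 -0.1575  0.017 ]
 [ 0.7116 -0.3851  0.017 ]
 [ 0.5267 -0.3891  0.017 ]
 [ 0.5238 -0.1649  0.017 ]]
```

View pics/crop1.png

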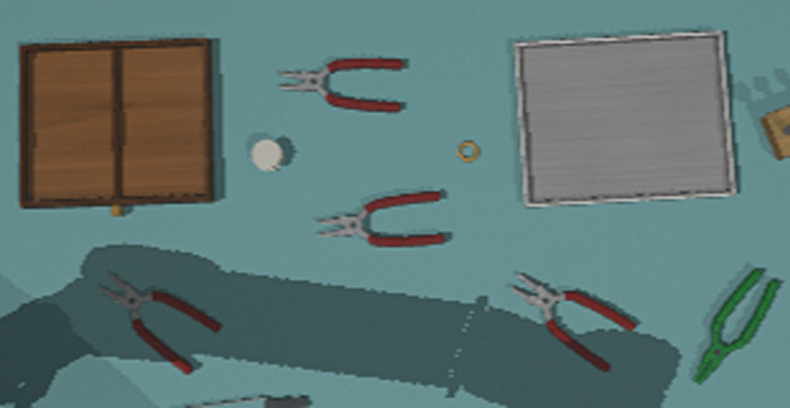

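```bash
cat >> h.py <<'E'
def world(c):
    f=192/np.tan(np.radians(c['fovy']/2));v,u=np.mgrid[:384,:512];d=c['depth']
    p=np.stack([(u-c['cx'])/f*d,(v-c['cy'])/f*d,d],-1)
    return p@c['pose'][:3,:3].T+c['pose'][:3,3]
E
python3 - <<'E'
import pickle
from h import *
np.set_printoptions(precision=4,suppress=True)
for n,pts in(('top',[(20,300),(10,290),(20,160),(195,180),(153,245),(137,170),(335,170),(480,115)]),('side',[(165,40),(165,10),(265,50),(170,70)])):
    c=pickle.load(open(n+'.pkl','rb'));W=world(c)
    for u,v in pts: print(n,u,v,W[v,u])
    # trays: floor points by depth height & region
    for nm,box in(('till',(.48,.75,.14,.41)),('pan',(.48,.75,-.42,-.13))):
        h=cv2.cvtColor(c['pixels'],cv2.COLOR_RGB2HSV).astype(int)
        col=((h[...,0]<25)&(h[...,1]>90)) if nm=='till' else (h[...,1]<40)
        P=ray(c,np.stack(np.meshgrid(range(512),range(384)),-1).reshape(-1,2),.010).reshape(384,512,3)
        m=col&(P[...,0]>box[0])&(P[...,0]<box[1])&(P[...,1]>box[2])&(P[...,1]<box[3])
        m=cv2.morphologyEx(m.astype(np.uint8),cv2.MORPH_OPEN,np.ones((5,5)))
        cn=max(cv2.findContours(m,0,2)[0],key=cv2.contourArea).reshape(-1,2)
        print(n,nm,cv2.minAreaRect((ray(c,cn,.016)[:,:2]*1000).astype(np.float32)))
E
```

```text
top 20 300 [0.2717 0.5493 0.0739]
top 10 290 [0.2933 0.6006 0.0257]
top 20 160 [0.6197 0.5244 0.1552]
top 195 180 [0.5839 0.1089 0.0203]
top 153 245 [0.409  0.2252 0.0031]
top 137 170 [0.6154 0.2712 0.0073]
top 335 170 [ 0.6086 -0.2738  0.0098]
top 480 115 [ 0.7217 -0.6166  0.1419]
top till ((621.133056640625, 270.4141845703125), (174.06527709960938, 195.87229919433594), 1.3917536735534668)
top pan ((618.9418334960938, -271.26800537109375), (179.5039825439453, 225.76119995117188), 2.6226420402526855)
side 165 40 [0.2694 0.5405 0.2084]
side 165 10 [ 0.138   1.4534 -0.0625]
side 265 50 [0.6145 0.5644 0.153 ]
side 170 70 [0.2705 0.5498 0.0894]
side till ((616.9249877929688, 263.83221435546875), (171.5786590576172, 191.84555053710938), 1.3763742446899414)
side pan ((616.3065185546875, -288.58477783203125), (179.57310485839844, 248.66659545898438), 2.515995740890503)
```

Candidates: red-handled pairs at top pixels (225,153), (240,206), (153,245) and (315,245). The green pair at (379,247) is rejected. The crop confirms four red pairs. A tall block stands by the tool at (0.27, 0.55), so I go up and outward first.

```bash
python3 -m jog '[[0,0,-4,0],[0,0,-8,0],[-4,1.6,-10,0],[-8,3.2,-10,0],[-12,5,-10,0],[-13.7,6,-10,0.1],[-15,2.5,-10,0.2],[-16.5,-1.5,-10,0.35],[-18,-5,-10,0.45],[-19.5,-9,-10,0.6],[-21,-12.5,-10,0.7],[-22.5,-16,-8,0.85],[-24,-19.5,-6,0.95],[-25.5,-23,-3,1.1],[-27,-26.5,0,1.2],[-28.5,-30.3,3,1.35],[-28.5,-30.3,7,1.45],[-28.5,-30.3,11,1.6],[-28.5,-30.3,11,1.754],[-28.5,-30.3,11,1.754]]' -1 20
```

```text
t: 1.77
eef_pos: [0.4073, 0.2241, 0.1175]
tool_rot: [0.001, 0.885, 0.465, -0.004]
contact_force: [0.4, 0.2, 0.0]
gripper_width: 1.002
grasp_force: 0.0
```

```bash
python3 -m jog '[[0.3,0,4,0],[0.3,0,8,0],[0.3,0,10,0],[0.3,0,11,0],[0.3,0,11.5,0],[0.3,0,11.5,0]]' -1 20; python3 - <<'E'
from station import bot
import cv2
import numpy as np
a=bot.read_camera('top')['pixels'][170:320,80:280];b=bot.read_camera('side')['pixels'][80:230,120:320]
cv2.imwrite('pics/g1.png',cv2.resize(np.hstack([a,b]),None,fx=2,fy=2,interpolation=2)[...,::-1])
E
```

```text
t: 2.27
eef_pos: [0.4117, 0.2291, 0.006]
tool_rot: [0.0, 0.883, 0.469, -0.0]
contact_force: [-0.1, 0.4, 0.3]
gripper_width: 0.997
grasp_force: 0.0
```

View pics/g1.png

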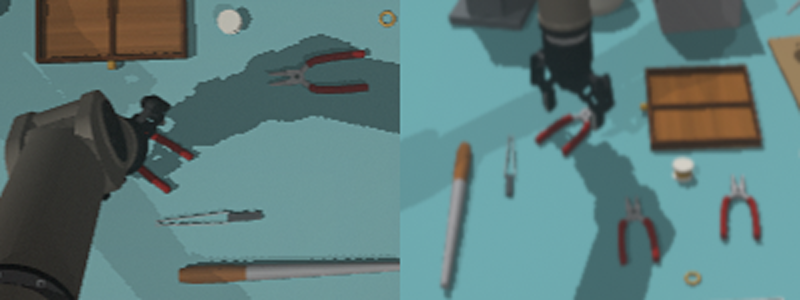

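The picture shows the fingers straddling the handles at (150,110) just behind the joint. Closing now.

```bash
python3 -m jog '[[0,0,0.3,0],[0,0,0.3,0],[0,0,0.3,0],[0,0,0.3,0],[0,0,0.3,0],[0,0,0.3,0],[0,0,0.3,0],[0,0,0.3,0],[0,0,0.3,0],[0,0,0.3,0],[0,0,0.3,0],[0,0,0.3,0]]' 1 20
```

```text
t: 3.37
eef_pos: [0.4122, 0.2298, 0.0044]
tool_rot: [-0.0, 0.883, 0.469, 0.001]
contact_force: [-2.3, 0.3, 8.5]
gripper_width: 0.63
grasp_force: 19.1
```

```bash
python3 -m jog '[[0,0,-0.5,0],[0,0,-1,0],[0,0,-2,0],[0,0,-4,0],[0,0,-6,0],[0,0,-8,0],[0,0,-8,0]]' 1 20; python3 -m jog '[[-1,1,0,0],[-2.5,3,0,0],[-4.5,6,0,0],[-6.5,8.7,0,0.1],[-8.5,11.5,0,0.2],[-10.5,14.3,0,0.3],[-12.5,17,0,0.4],[-14.5,20,0,0.5],[-16.5,22.7,0,0.6],[-18.5,25.5,0,0.7],[-20.5,28.2,0,0.8],[-22.5,31,0,0.9],[-24.5,33.7,0,0.94],[-26.5,36.5,0,0.94],[-28.5,39.2,0,0.94],[-30.5,42,0,0.94],[-32.5,44.7,0,0.94],[-34,46.5,0,0.94],[-34.7,47.6,0,0.94],[-34.7,47.6,0,0.94]]'
```

```text
t: 3.95
eef_pos: [0.4137, 0.2305, 0.0869]
tool_rot: [-0.001, 0.883, 0.469, 0.003]
contact_force: [0.2, 0.4, 0.1]
gripper_width: 0.628
grasp_force: 21.3
t: 5.62
eef_pos: [0.6109, -0.3289, 0.0832]
tool_rot: [0.001, 1.0, 0.016, 0.0]
contact_force: [0.2, 0.1, -1.9]
gripper_width: 0.628
grasp_force: 21.3
```

```bash
python3 - <<'E'
from station import bot
import cv2
import numpy as np
o=bot.get_obs();print(o['eef_pos'],o['contact_force'])
a=bot.read_camera('top')['pixels'][90:240,270:430];b=bot.read_camera('side')['pixels'][160:310,200:360]
cv2.imwrite('pics/g2.png',cv2.resize(np.hstack([a,b]),None,fx=2.4,fy=2.4,interpolation=2)[...,::-1])
E
```

```text
[ 0.61092936 -0.32893189  0.0832286 ] [ 0.18874     0.06031159 -1.86495115]
```

View pics/g2.png

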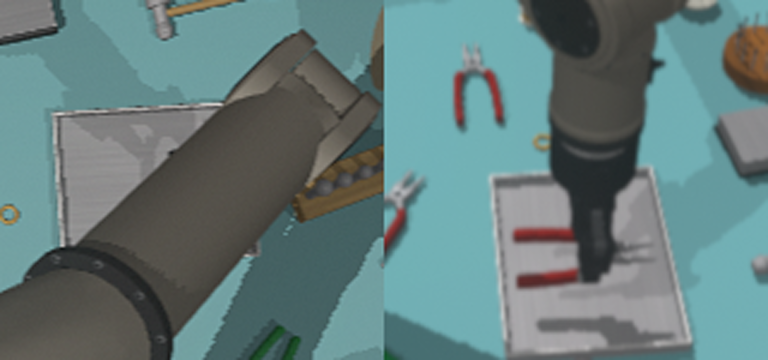

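Pliers are held level over the pan, jaws toward +x, handles at the −x side. Lowering, shifted 9 mm toward the pan centre.

```bash
python3 -m jog '[[0,-0.4,1,0],[0,-0.9,2,0],[0,-0.9,4,0],[0,-0.9,5.5,0],[0,-0.9,6.3,0],[0,-0.9,6.7,0],[0,-0.9,7,0],[0,-0.9,7,0]]'
```

```text
t: 6.38
eef_pos: [0.611, -0.3159, 0.013]
tool_rot: [0.0, 1.0, 0.018, -0.0]
contact_force: [-0.5, 0.5, -0.7]
gripper_width: 0.623
grasp_force: 21.3
```

```bash
python3 -m jog '[[0,0.2,0.1,0],[0,0.2,0.2,0],[0,0.2,0.25,0],[0,0.2,0.25,0]]'; python3 -m jog '[[0,0,0,0],[0,0,0,0],[0,0,0,0],[0,0,0,0],[0,0,0,0],[0,0,0,0]]' -0.5
```

```text
t: 6.72
eef_pos: [0.6113, -0.3181, 0.0111]
tool_rot: [0.0, 1.0, 0.018, 0.0]
contact_force: [0.3, 1.0, -1.7]
gripper_width: 0.625
grasp_force: 21.3
t: 7.22
eef_pos: [0.6112, -0.3179, 0.0109]
tool_rot: [0.0, 1.0, 0.018, 0.0]
contact_force: [-0.5, 0.2, 0.4]
gripper_width: 0.748
grasp_force: 0.0
```

```bash
python3 -m jog '[[0,0,-0.5,0],[0,0,-2,0],[0,0,-5,0],[0,0,-9,0],[-3,-1.5,-9,-0.1],[-6,-3.5,-9,-0.22],[-9.5,-5.5,-9,-0.34],[-13,-7.5,-9,-0.46],[-16,-9,-9,-0.58],[-19,-10.5,-9,-0.7],[-20,-11.2,-9,-0.82],[-20,-11.2,-9,-0.92],[-20,-11.2,-9,-0.96],[-20,-11.2,-8,-0.96]]'; python3 - <<'E'
from station import bot
from h import *
c=bot.read_camera('side')
a=c['pixels'][160:330,120:350]
for o in handles(c): print(o['px'],o['n'],o['m'],o['L'].round(3),np.degrees(np.arctan2(o['d'][1],o['d'][0])).round(1))
cv2.imwrite('pics/g3.png',cv2.resize(a,None,fx=3,fy=3,interpolation=2)[...,::-1])
E
```

```text
t: 8.38
eef_pos: [0.4088, -0.2139, 0.093]
tool_rot: [0.002, 0.878, 0.478, 0.002]
contact_force: [0.5, 0.0, -0.3]
gripper_width: 0.749
grasp_force: 0.0
[282. 188.] 35 [0.63518544 0.00207468] 0.072 83.0
[297. 188.] 39 [ 6.78707255e-01 -2.35622946e-04] 0.075 90.5
[231. 200.] 43 [ 0.48789115 -0.04340974] 0.075 90.5
[246. 198.] 43 [ 0.5300159  -0.03748142] 0.074 99.3
[185. 252.] 77 [ 0.37310257 -0.22218565] 0.076 52.0
[203. 255.] 44 [ 0.41957499 -0.23487363] 0.054 65.5
[270. 273.] 123 [ 0.58218769 -0.29363781] 0.075 174.9
[272. 290.] 127 [ 0.58428202 -0.34213528] 0.077 -172.5
```

View pics/g3.png

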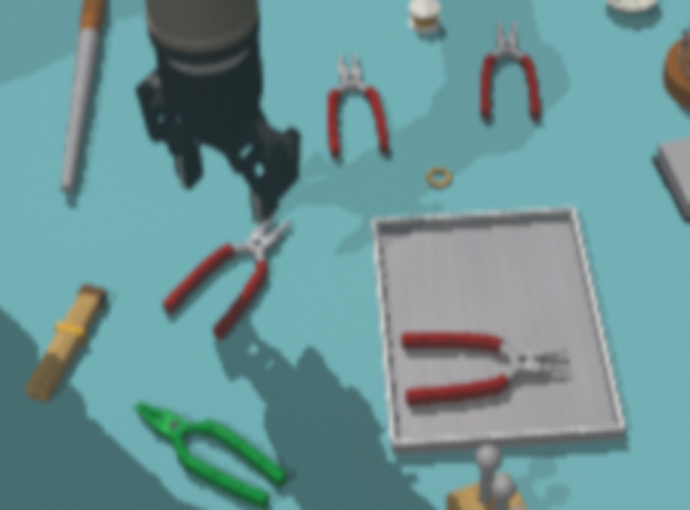

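The first pair (seized) lies flat in the pan at (270,281) side pixels. Next pair at (195,253).

```bash
python3 -m jog '[[0,0,0,0],[0,0,0,0],[0,0,2,0],[0,0,5,0],[0,0,7,0],[0,0,8.2,0],[0,0,8.8,0],[0,0,8.8,0]]' -1 20 && python3 -m jog '[[0,0,0,0],[0,0,0,0],[0,0,0,0],[0,0,0,0],[0,0,0,0],[0,0,0,0],[0,0,0,0],[0,0,0,0],[0,0,0,0],[0,0,0,0],[0,0,0,0],[0,0,0,0]]' 1 20
```

```text
t: 9.1
eef_pos: [0.4066, -0.213, 0.0018]
tool_rot: [-0.001, 0.879, 0.477, -0.001]
contact_force: [0.5, -0.4, -0.2]
gripper_width: 0.998
grasp_force: 0.0
t: 10.1
eef_pos: [0.408, -0.2134, 0.004]
tool_rot: [0.001, 0.879, 0.477, 0.001]
contact_force: [-2.4, 1.2, 7.0]
gripper_width: 0.635
grasp_force: 19.5
```

```bash
python3 -m jog '[[0,0,-0.5,0],[0,0,-1,0],[0,0,-2,0],[0,0,-4,0],[0,0,-6,0],[1,2,-6,0.1],[2.5,4.5,-6,0.2],[4,7.2,-6,0.3],[5.5,10,-6,0.4],[7,12.7,-6,0.5],[8.5,15.5,-6,0.6],[9.6,17.6,-6,0.7],[9.6,17.6,-6,0.8],[9.6,17.6,-6,0.9],[9.6,17.6,-6,0.96],[9.6,17.6,-6,0.96],[9.6,17.6,-6,0.96]]'
```

```text
t: 11.52
eef_pos: [0.6073, -0.2279, 0.0634]
tool_rot: [0.0, 1.0, 0.019, 0.0]
contact_force: [-0.4, 0.5, -1.0]
gripper_width: 0.628
grasp_force: 21.4
```

```bash
python3 -m jog '[[0,0,1.5,0],[0,0,3,0],[0,0,4.2,0],[0,0,4.7,0],[0,0,5,0],[0,0,5,0],[0,0,5,0]]'
```

```text
t: 12.1
eef_pos: [0.6072, -0.2285, 0.0128]
tool_rot: [0.0, 1.0, 0.018, -0.0]
contact_force: [-0.0, 0.0, -0.4]
gripper_width: 0.635
grasp_force: 21.4
```

```bash
python3 -m jog '[[0,0,0.1,0],[0,0,0.2,0],[0,0,0.25,0],[0,0,0.25,0]]'; python3 -m jog '[[0,0,0,0],[0,0,0,0],[0,0,0,0],[0,0,0,0],[0,0,0,0],[0,0,0,0]]' -0.5
```

```text
t: 12.43
eef_pos: [0.6073, -0.2282, 0.0105]
tool_rot: [-0.0, 1.0, 0.018, 0.0]
contact_force: [0.9, 1.1, -0.7]
gripper_width: 0.631
grasp_force: 21.4
t: 12.93
eef_pos: [0.6073, -0.2283, 0.0103]
tool_rot: [-0.0, 1.0, 0.018, 0.0]
contact_force: [-0.2, -0.5, -0.0]
gripper_width: 0.751
grasp_force: 0.0
```

```bash
python3 -m jog '[[0,0,-0.5,0],[0,0,-2,0],[0,0,-5,0],[0,0,-9,0],[-1.5,-3,-9,-0.12],[-3,-6,-9,-0.24],[-4.5,-9.5,-9,-0.36],[-6,-13,-9,-0.48],[-7.5,-16.5,-9,-0.6],[-9,-20,-9,-0.72],[-9,-21.6,-9,-0.84],[-9,-21.6,-9,-0.96],[-9,-21.6,-9,-1.08],[-9,-21.6,-9,-1.2],[-9,-21.6,-9,-1.32],[-9,-21.6,-9,-1.44],[-9,-21.6,-9,-1.56],[-9,-21.6,-9,-1.61],[-9,-21.6,-9,-1.61]]'; python3 - <<'E'
from station import bot
from h import *
c=bot.read_camera('side')
a=c['pixels'][130:330,150:350]
for o in handles(c): print(o['px'],o['n'],o['m'],o['L'].round(3),np.degrees(np.arctan2(o['d'][1],o['d'][0])).round(1))
cv2.imwrite('pics/g4.png',cv2.resize(a,None,fx=2.8,fy=2.8,interpolation=2)[...,::-1])
E
```

```text
t: 14.52
eef_pos: [0.51, -0.0161, 0.1015]
tool_rot: [0.001, 0.68, 0.733, 0.001]
contact_force: [1.5, 0.7, 0.3]
gripper_width: 0.756
grasp_force: 0.0
[282. 188.] 40 [0.6352258  0.00218942] 0.076 83.3
[297. 188.] 44 [6.78725386e-01 1.33586072e-04] 0.075 91.3
[231. 200.] 41 [ 0.48771231 -0.04354538] 0.075 90.6
[246. 198.] 44 [ 0.53002717 -0.03799504] 0.074 99.2
[268. 244.] 93 [ 0.58275475 -0.20500505] 0.074 176.3
[269. 259.] 105 [ 0.58406009 -0.25203751] 0.077 -172.5
[271. 273.] 107 [ 0.58539623 -0.29513344] 0.075 175.3
[272. 290.] 129 [ 0.58491851 -0.34252082] 0.078 -172.5
```

View pics/g4.png

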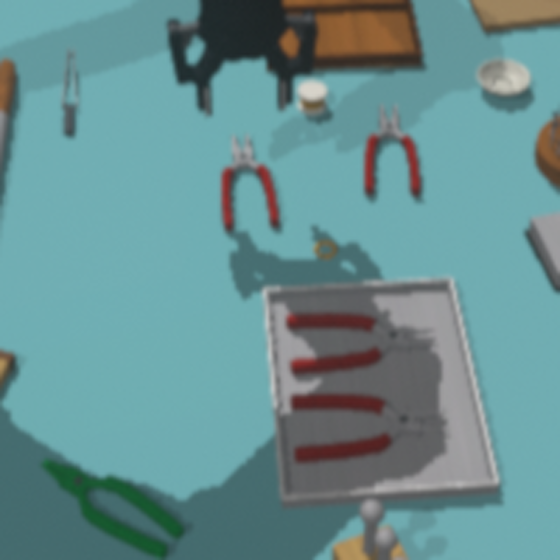

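Both seized pairs lie side by side, clear of each other and of the walls, at (268,251) and (271,281). Next is the pair at (238,199).

```bash
python3 -m jog '[[0,0,0,0],[0,0,0,0],[0,0,3,0],[0,0,6,0],[0,0,8,0],[0,0,9.2,0],[0,0,9.6,0],[0,0,9.6,0]]' -1 20 && python3 -m jog '[[0,0,0,0],[0,0,0,0],[0,0,0,0],[0,0,0,0],[0,0,0,0],[0,0,0,0],[0,0,0,0],[0,0,0,0],[0,0,0,0],[0,0,0,0],[0,0,0,0],[0,0,0,0],[0,0,0,0],[0,0,0,0]]' 1 20
```

```text
t: 15.23
eef_pos: [0.5092, -0.0157, 0.0038]
tool_rot: [-0.0, 0.68, 0.733, -0.001]
contact_force: [0.0, -0.3, -0.1]
gripper_width: 0.998
grasp_force: 0.0
t: 16.4
eef_pos: [0.5105, -0.0156, 0.0056]
tool_rot: [0.001, 0.68, 0.733, 0.001]
contact_force: [-1.4, -0.3, 7.6]
gripper_width: 0.483
grasp_force: 19.3
```

```bash
python3 - <<'E'
from station import bot
from h import *
import pickle
np.set_printoptions(precision=4,suppress=True)
for n in('top','side'):
    c=bot.read_camera(n)
    for o in handles(c,.018):
        if o['m'][1]<-.15: print(n,o['m'],o['e'])
    c=pickle.load(open(n+'.pkl','rb'));g=cv2.cvtColor(c['pixels'],cv2.COLOR_RGB2GRAY)
    if n=='top':
        for r in(150,170,190): print(r,g[r,90:182])
        print(ray(c,[[136,150],[136,170],[137,190]],.014))
    else:
        cv2.imwrite('pics/till.png',cv2.resize(np.hstack([c['pixels'][100:170,230:320],pickle.load(open('top.pkl','rb'))['pixels'][135:205,92:182]]),None,fx=4.4,fy=4.4,interpolation=cv2.INTER_NEAREST)[...,::-1])
E
```

```text
top [ 0.5879 -0.2492] (array([ 0.6269, -0.2431]), array([ 0.5472, -0.2519]))
top [ 0.5881 -0.3393] (array([ 0.6259, -0.3301]), array([ 0.5489, -0.3465]))
top [ 0.5857 -0.2026] (array([ 0.6246, -0.2076]), array([ 0.5478, -0.1978]))
top [ 0.5871 -0.2919] (array([ 0.6235, -0.3001]), array([ 0.5468, -0.2897]))
150 [125 126 126 127 125 126 129  99  49  40  36  47  53  70  85  87  87  87
  86  86  87  85  84  85  86  85  84  84  85  86  85  86  85  85  85  85
  85  85  85  86  86  87  85  74  53  45  40  50  76  88  85  85  84  86
  85  86  86  87  86  88  87  88  86  86  88  87  87  87  85  88  88  87
  87  88  88  88  88  86  89  78  60  47  43  66  83  80  76 109 130 129
 129 128]
170 [126 128 127 127 128 127 123  90  50  45  35  49  51  67  81  82  83  83
  85  85  87  86  87  89  86  87  84  87  83  85  87  84  85  86  84  86
  84  83  84  84  83  84  85  76  59  48  47  51  54  71  85  83  83  83
  82  83  84  84  84  83  85  84  83  82  85  85  85  84  83  85  85  85
  85  84  85  84  86  87  81  76  69  54  46  63  82  80  79 108 132 130
 129 129]
190 [127 127 128 127 127 129 123  91  51  44  38  52  55  72  86  84  84  85
  85  85  84  85  84  86  85  87  85  85  87  85  86  86  86  87  86  88
  86  86  88  86  87  87  88  88  72  50  46  46  76  89  87  87  88  87
  86  88  86  89  88  88  86  87  88  88  86  88  87  86  88  89  88  87
  89  88  87  87  87  89  89  85  70  57  44  48  73  80  79  78 110 131
 129 129]
[[0.6702 0.2732 0.014 ]
 [0.6144 0.2723 0.014 ]
 [0.559  0.2686 0.014 ]]
side [ 0.5823 -0.2099] (array([ 0.6185, -0.2105]), array([ 0.5449, -0.2049]))
side [ 0.5842 -0.2565] (array([ 0.6206, -0.2456]), array([ 0.5478, -0.2648]))
side [ 0.585  -0.2992] (array([ 0.6209, -0.2998]), array([ 0.5441, -0.2973]))
side [ 0.5852 -0.3461] (array([ 0.6224, -0.3366]), array([ 0.5467, -0.3533]))
```

View pics/till.png

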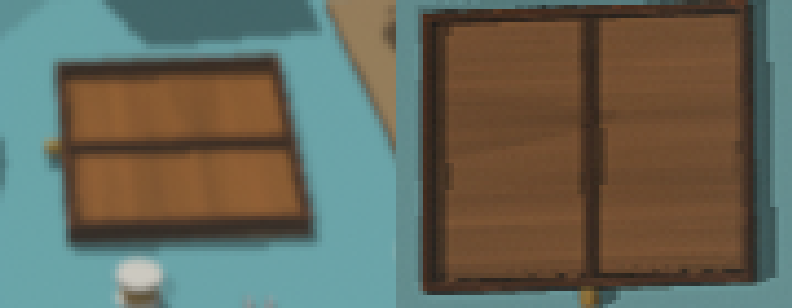

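```bash
python3 -m jog '[[0,0,-0.5,0],[0,0,-1.5,0],[0,0,-4,0],[0,0,-7.5,0],[2,1,-7.5,0.12],[5,2.5,-7.5,0.24],[8,4.2,-7.5,0.36],[11,6,-7.5,0.48],[14,7.5,-7.5,0.6],[17,9,-7.5,0.72],[20,10.5,-7.5,0.84],[22.5,11.8,-7.5,0.96],[22.5,11.8,-7.5,1.08],[22.5,11.8,-7.5,1.2],[22.5,11.8,-7.5,1.32],[22.5,11.8,-7.5,1.44],[22.5,11.8,-7.5,1.56],[22.5,11.8,-7.5,1.61],[22.5,11.8,-7.5,1.61],[22.5,11.8,-7.5,1.61]]'; python3 - <<'E'
from station import bot
from h import *
o=bot.get_obs();print(o['gripper_width'],o['eef_pos'],o['grasp_force'])
a=bot.read_camera('top')['pixels'][120:220,80:250];b=bot.read_camera('side')['pixels'][70:170,200:370]
cv2.imwrite('pics/g5.png',cv2.resize(np.vstack([a,b]),None,fx=3,fy=3,interpolation=2)[...,::-1])
E
```

```text
t: 18.17
eef_pos: [0.6101, 0.2179, 0.0798]
tool_rot: [-0.0, 1.0, 0.019, 0.0]
contact_force: [-0.3, 0.4, -1.4]
gripper_width: 0.488
grasp_force: 20.9
0.48785550876190437 [0.610147   0.2179432  0.07981478] 20.88663593865931
```

View pics/g5.png

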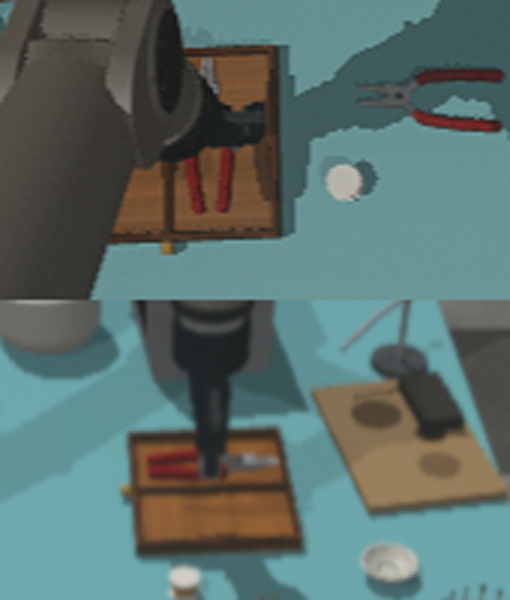

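The pair is held closed over the −y lane with its handles toward the knob; the sideways offset in each view comes from its height. Lowering.

```bash
python3 -m jog '[[0,0,1.5,0],[0,0,3,0],[0,0,4.5,0],[0,0,5.7,0],[0,0,6.3,0],[0,0,6.6,0],[0,0,6.6,0],[0,0,6.6,0]]' && python3 -m jog '[[0,0,0.1,0],[0,0,0.2,0],[0,0,0.25,0],[0,0,0.25,0]]'
```

```text
t: 18.93
eef_pos: [0.6106, 0.2174, 0.0132]
tool_rot: [0.0, 1.0, 0.018, 0.0]
contact_force: [-0.3, 1.0, -1.4]
gripper_width: 0.488
grasp_force: 20.9
t: 19.27
eef_pos: [0.6109, 0.2177, 0.0117]
tool_rot: [-0.0, 1.0, 0.018, 0.0]
contact_force: [-1.6, -0.8, 4.1]
gripper_width: 0.486
grasp_force: 21.4
```

```bash
python3 -m jog '[[0,0,0,0],[0,0,0,0],[0,0,0,0],[0,0,0,0],[0,0,0,0],[0,0,0,0]]' -0.2; python3 -m jog '[[0,0,-0.5,0],[0,0,-1.5,0],[0,0,-4,0],[0,0,-8,0],[0.8,2.5,-9,-0.12],[1.5,5.5,-9,-0.24],[2.3,8.5,-9,-0.36],[3,11.5,-9,-0.48],[3.7,14.5,-9,-0.6],[4.2,17,-9,-0.72],[4.2,19.1,-9,-0.84],[4.2,19.1,-9,-0.96],[4.2,19.1,-9,-1.08],[4.2,19.1,-9,-1.2],[4.2,19.1,-9,-1.32],[4.2,19.1,-9,-1.44],[4.2,19.1,-9,-1.48],[4.2,19.1,-9,-1.48],[4.2,19.1,-9,-1.48]]'; python3 - <<'E'
from station import bot
from h import *
np.set_printoptions(precision=4,suppress=True)
for n in('top','side'):
    c=bot.read_camera(n)
    for o in handles(c,.018): print(n,o['px'],o['m'],o['n'],np.degrees(np.arctan2(o['d'][1],o['d'][0])).round(1))
    if n=='top': a=c['pixels'][120:220,80:250]
    else: b=c['pixels'][90:190,210:380]
cv2.imwrite('pics/g6.png',cv2.resize(np.vstack([a,b]),None,fx=3,fy=3,interpolation=2)[...,::-1])
E
```

```text
t: 19.77
eef_pos: [0.6103, 0.2176, 0.0107]
tool_rot: [0.0, 1.0, 0.018, -0.0]
contact_force: [-0.0, 0.1, 0.3]
gripper_width: 0.597
grasp_force: 0.0
t: 21.35
eef_pos: [0.6594, 0.0278, 0.1016]
tool_rot: [0.0, 0.727, 0.687, 0.0]
contact_force: [-0.3, -0.3, -0.1]
gripper_width: 0.603
grasp_force: 0.0
top [239. 144.] [ 0.6816 -0.0101] 61 88.0
top [235. 161.] [ 0.6357 -0.0015] 72 84.8
top [327. 177.] [ 0.5885 -0.2489] 100 -172.8
top [360. 177.] [ 0.588  -0.3392] 108 -172.2
top [150. 179.] [0.5888 0.2327] 99 -173.9
top [160. 178.] [0.5907 0.2044] 98 177.7
top [309. 179.] [ 0.5843 -0.2026] 91 176.6
top [342. 178.] [ 0.5864 -0.2918] 92 175.9
side [260. 142.] [0.5802 0.2081] 155 175.7
side [282. 188.] [ 0.6344 -0.005 ] 39 83.2
side [297. 188.] [ 0.6777 -0.0061] 44 91.3
side [268. 244.] [ 0.5826 -0.2097] 96 176.5
side [270. 259.] [ 0.5848 -0.2561] 109 -172.4
side [270. 273.] [ 0.5829 -0.2992] 113 174.6
side [272. 290.] [ 0.5841 -0.3466] 132 -172.4
```

View pics/g6.png

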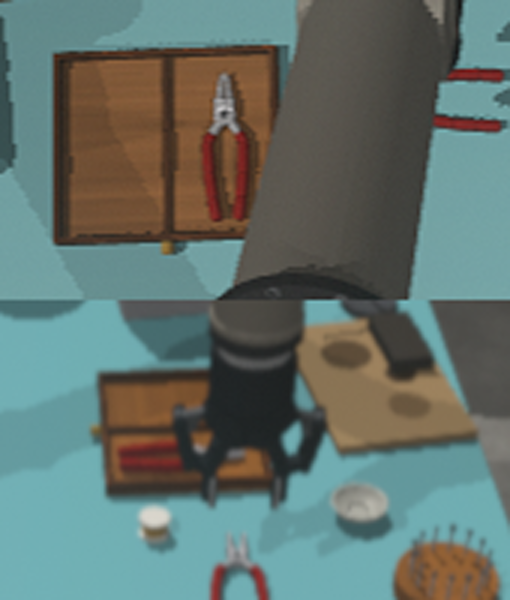

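The freed pair lies closed in the −y lane (top pixels (155,178)), clear of the divider and walls. Last pair at (232,152).

```bash
python3 -m jog '[[-0.2,0,0,0],[-0.2,0,0,0],[-0.2,0,3,0],[-0.2,0,6,0],[-0.2,0,8,0],[-0.2,0,9.2,0],[-0.2,0,9.6,0],[-0.2,0,9.6,0]]' -1 20 && python3 -m jog '[[0,0,0,0],[0,0,0,0],[0,0,0,0],[0,0,0,0],[0,0,0,0],[0,0,0,0],[0,0,0,0],[0,0,0,0],[0,0,0,0],[0,0,0,0],[0,0,0,0],[0,0,0,0],[0,0,0,0],[0,0,0,0]]' 1 20
```

```text
t: 22.12
eef_pos: [0.6587, 0.0261, 0.0041]
tool_rot: [-0.0, 0.726, 0.687, -0.001]
contact_force: [-0.0, 0.2, 0.4]
gripper_width: 1.0
grasp_force: 0.0
t: 23.28
eef_pos: [0.6603, 0.0262, 0.0065]
tool_rot: [0.001, 0.726, 0.687, 0.001]
contact_force: [-0.7, 0.0, 5.8]
gripper_width: 0.485
grasp_force: 21.2
```

```bash
python3 -m jog '[[0,0,-0.5,0],[0,0,-1.5,0],[0,0,-4,0],[0,0,-8,0],[2,-0.5,-8,0.12],[5,-1.2,-8,0.24],[8.5,-2,-8,0.36],[12,-2.8,-8,0.48],[15.5,-3.7,-8,0.6],[19,-4.5,-8,0.72],[22.5,-5.4,-8,0.84],[26,-6.2,-8,0.96],[28.8,-6.9,-8,1.08],[28.8,-6.9,-8,1.2],[28.8,-6.9,-8,1.32],[28.8,-6.9,-8,1.44],[28.8,-6.9,-8,1.48],[28.8,-6.9,-8,1.48],[28.8,-6.9,-8,1.48]]'; python3 -m jog '[[0,0,1.5,0],[0,0,3,0],[0,0,4.5,0],[0,0,5.7,0],[0,0,5.8,0],[0,0,5.8,0]]'
```

```text
t: 24.87
eef_pos: [0.6058, 0.3179, 0.0853]
tool_rot: [-0.0, 1.0, 0.019, 0.0]
contact_force: [0.2, 0.4, -1.2]
gripper_width: 0.482
grasp_force: 22.3
t: 25.37
eef_pos: [0.6051, 0.3169, 0.025]
tool_rot: [0.001, 1.0, 0.018, -0.001]
contact_force: [0.2, 0.2, -0.5]
gripper_width: 0.488
grasp_force: 22.3
```

Floor contact is expected at TCP z ≈ 0.0125.

```bash
python3 -m jog '[[0.3,0,0.5,0],[0.3,0,0.9,0],[0.3,0,1.1,0],[0.3,0,1.2,0],[0.3,0,1.25,0],[0.3,0,1.25,0],[0.3,0,1.25,0]]'
```

```text
t: 25.95
eef_pos: [0.6091, 0.3178, 0.0145]
tool_rot: [-0.0, 1.0, 0.018, 0.0]
contact_force: [-0.4, -0.7, -1.3]
gripper_width: 0.485
grasp_force: 22.3
```

```bash
python3 -m jog '[[0,0,0.1,0],[0,0,0.2,0],[0,0,0.25,0],[0,0,0.25,0],[0,0,0.25,0]]'
```

```text
t: 26.37
eef_pos: [0.6092, 0.3178, 0.0126]
tool_rot: [-0.0, 1.0, 0.018, 0.0]
contact_force: [-1.6, -0.8, 5.3]
gripper_width: 0.486
grasp_force: 22.8
```

On the floor. Release, retreat straight up and clear of the view.

```bash
python3 -m jog '[[0,0,0,0],[0,0,0,0],[0,0,0,0],[0,0,0,0],[0,0,0,0],[0,0,0,0]]' -0.2; python3 -m jog '[[0,0,-0.5,0],[0,0,-1.5,0],[0,0,-4,0],[0,0,-8,0],[0,0,-12,0],[0,3,-15,0],[0,7,-15,0],[0,11,-15,0],[0,15,-15,0],[0,19,-15,0],[0,23,-15,0],[0,27,-15,0],[0,30,-15,0],[0,30,-15,0],[0,30,-15,0],[0,30,-15,0]]'; python3 - <<'E'
from station import bot
from h import *
np.set_printoptions(precision=4,suppress=True)
for n in('top','side'):
    c=bot.read_camera(n)
    for o in handles(c,.018): print(n,o['px'],o['m'],o['n'],np.degrees(np.arctan2(o['d'][1],o['d'][0])).round(1))
    if n=='top': a=c['pixels'][120:220,80:400]
    else: b=c['pixels'][90:320,80:400]
cv2.imwrite('pics/g7.png',cv2.resize(np.vstack([a,b[:140],]),None,fx=2.4,fy=2.4,interpolation=2)[...,::-1])
E
```

```text
t: 26.87
eef_pos: [0.609, 0.3177, 0.0117]
tool_rot: [0.0, 1.0, 0.018, -0.0]
contact_force: [-0.3, -0.4, 0.1]
gripper_width: 0.604
grasp_force: 0.0
t: 28.2
eef_pos: [0.6199, 0.0186, 0.1624]
tool_rot: [-0.001, 1.0, 0.018, 0.0]
contact_force: [-0.2, 1.5, 0.0]
gripper_width: 0.601
grasp_force: 0.0
top [327. 177.] [ 0.5876 -0.2489] 97 -172.4
top [360. 177.] [ 0.5879 -0.3392] 109 -172.3
top [113. 179.] [0.5897 0.3333] 107 -173.8
top [124. 179.] [0.5896 0.3047] 105 178.0
top [149. 174.] [0.6009 0.2344] 69 -177.2
top [309. 179.] [ 0.5842 -0.2026] 92 176.6
top [342. 177.] [ 0.5868 -0.2918] 91 175.7
side [260. 124.] [0.5874 0.3091] 166 -177.8
side [261. 142.] [0.5857 0.2085] 183 -177.8
side [268. 244.] [ 0.583  -0.2097] 96 176.7
side [270. 259.] [ 0.5846 -0.2563] 108 -172.3
side [271. 273.] [ 0.5844 -0.299 ] 114 175.2
side [272. 290.] [ 0.5844 -0.3464] 130 -172.6
```

View pics/g7.png

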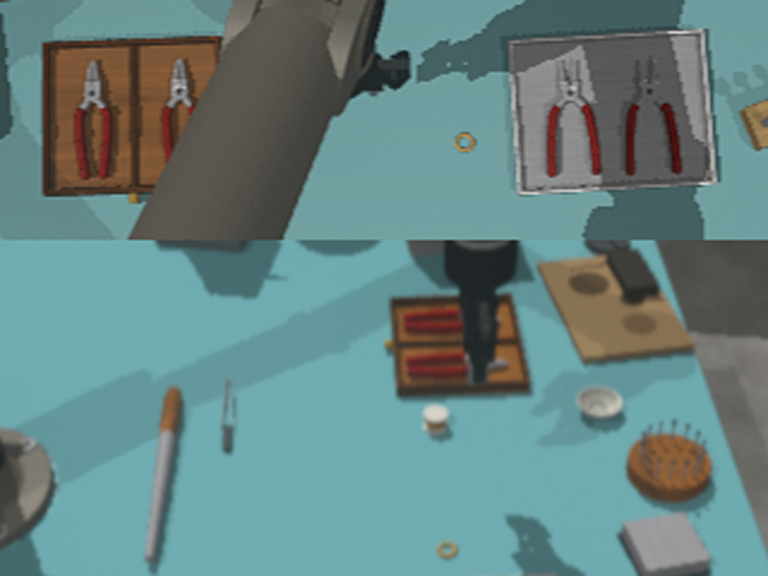

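The top view shows two closed pairs in the till lanes, at (118,179) and (152,178). The two open, seized pairs lie apart in the pan at (318,178) and (351,177). The robot is clear, so I hand in.

```bash
python3 -m jog '[[0,0,0,0],[0,0,0,0],[0,0,0,0],[0,0,0,0]]'; python3 -c "
from station import bot
print(bot.hand_in())"
```

```text
t: 28.63
eef_pos: [0.6197, 0.0185, 0.1617]
tool_rot: [-0.0, 1.0, 0.018, -0.0]
contact_force: [0.1, -1.3, 0.3]
gripper_width: 0.601
grasp_force: 0.0
the job is handed in; nothing more can be done
None
```

I handed the job in at about 29 s: the two free pairs lie closed, one in each till lane, and the two seized pairs lie flat and apart in the repair pan; hand-in returned no verdict.

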